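# Put the seed tin away and latch the seed box

## Task

Open the pine seed box on the potting bench by pressing its lid in at the thumb pad until the push latch lets go and the lid springs up. Stand the small seed tin from the bench upright on the floor of the box, setting it down rather than dropping it, then ease the lid down and press it until the latch catches again and holds it shut, flush with the rim. Never slam the lid or push it harder than a light thumb press (12 N at most), and leave the other tins and everything else on the bench where they are.

Things in the scene. Friction and masses are not known exactly. Their poses are not given: they have to be found in the camera images.
- box: Pine seed box fixed to the bench: 200 mm deep (its x), 250 wide (its y), 85 high, walls 9, floor 6 thick. Origin: centre of its underside. Its front, at -x, roughly faces the robot; lid hinged along the back. A black latch housing, 40 mm wide, 72 high, stands inside the middle of the front wall and reaches 34 mm in. Two tins stand in the +y half; the -y half is empty.
- lid (a joint): Hinge angle of the 8 mm plywood lid, set inside the walls, top flush with the rim: about 0 latched shut (the catch is fitted by hand, so -0.008 to 0.008), grows as it opens, 1.35 fully open (13 degrees short of upright), -0.025 to -0.08 pressed in to the stop. A damped spring always pushes it open, in about 2 s; moving it takes, at the pad, 1 to 2 N when open and 2 to 4 N when nearly shut.
- lid_hinge (a point): Point on the lid's hinge axis, in the middle of its width: 86 mm behind the box centre (box +x), 81 mm above the bench. The axis runs along the box's y. The lid's top face lies 4 mm above the axis when shut.
- lid_pad (a point): Centre of the black thumb pad, 38 mm across, on the lid's top, mid-width, 140 mm from the hinge. Push-push latch: pressing the pad 3.5 to 9 mm below its latched height (stroke set out of sight) and letting it rise changes the state: a latched lid springs open, one brought down from open stays latched. A shorter press changes nothing. A stop comes 1 mm deeper; there the force climbs steeply.
- lid_edge (a point): Middle of the lid's front edge, on the top face, 174 mm from the hinge; the lid is 228 mm wide. Moves with the lid.
- box_free (a point): Middle of the empty end of the box, on the top of its floor (6 mm above the bench), 30 mm towards the front and 66 mm towards -y from the box centre. Any place on the box floor will do.
- tin: The seed tin to put away, standing on the bench: plain aluminium, round, 48 mm across and 50 mm high, slip lid, about 60 to 130 g. Origin: centre of its underside, z along its axis.
- wide_tin: Bystander in the box: aluminium tin 72 mm across, 36 mm high. Origin: centre of its underside.
- tall_tin: Bystander in the box: aluminium tin 34 mm across, 54 mm high. Origin: centre of its underside.
- clay_pot: Bystander: empty terracotta flower pot, 84 mm across, 75 mm high. Origin: centre of its underside.
- jar: Bystander: glass jar with a metal cap, 60 mm across, 85 mm high. Origin: centre of its underside.
- trowel: Bystander: hand trowel lying on the bench, 320 mm long. Origin: under its neck.
- sprayer: Bystander: white spray bottle, 74 mm across, 200 mm high. Origin: centre of its underside.
There are look-alikes about, which are no part of the job. Leave any blue or purple look-alike of the tin alone.

How it is judged:
By the outcome, as a careful person would: the job done as asked, in the order asked, and still so for the second after the job is handed in, with the robot touching nothing.
It also fails if it takes over 72 s, if anything falls off the work surface, if the arm or the gripper's body presses on something with over 40 N, if the wrist force passes 120 N, or if a joint passes its speed limit or range.

## Robot

A 6-joint arm with a two-finger parallel gripper is mounted at the origin on the work surface. World frame = base frame: x ahead of the robot, y to its left, z up, the work surface at z = 0. Lengths are in m, angles in rad, forces in N, time in s.
With the tool pointing down it reaches from about 0.25 to 0.775 m from the base axis. Payload 4 kg.
Tool frame: the origin (TCP) lies at the very end of the fingers, on their centre line; the grasp point (between the pads) lies 19 mm behind it; z points along the fingers, y is the line along which they close (so a half turn about z gives the same grasp; the last joint's range is limited). The gripper opens to 94 mm and grips with 3 to 60 N. Pads are 16 mm wide; open, the fingers measure 119 mm over their backs; the gripper's body (75 mm by 177 mm) begins 78 mm behind the grasp point.
Start: joints at [1.19, 0.087, 1.371, -0, 1.684, -0.103], TCP at [0.151, 0.529, 0.206] pointing down, gripper open.
Joint ranges: [-3.1, 3.1], [-0.76, 2.03], [0.27, 2.55], [-1.08, 4.22], [0.17, 2.65], [-2.57, 2.57]. Speed limits (rad/s): [2.79, 2.79, 3.14, 3.14, 3.14, 3.14].

## Interface

Orientations are given as [roll, pitch, yaw] about the fixed x, y, z axes, in that order (R = Rz(yaw) Ry(pitch) Rx(roll)).
In Python, from bench import robot, vision gives the robot as it stands.
- The arm moves only by the shell command python3 -m crank 'ROWS'. ROWS is JSON, a list of rows, each a list of 3 entries, a list of its own where there are three numbers: the closure, from 0 (fully open) to 1 (shut), then the shift along the tool's x, y, z in m, then the turn, a rotation vector about the tool's x, y, z in degrees. A call has 1 to 8 rows; each row shifts and turns the commanded pose from where the row before left it, along the tool's axes as they then stand; what a row does not reach is not made up. A row lasts 1/10 s, in which the tool goes at most 50 mm and 8.59 degrees, less where a joint would pass 70% of its speed; a pose out of reach is approached as far as the arm can. A call with a gripper value outside its range is refused whole. The fingers move at their own pace and stop on an object; the grip force is fixed at half the most. Time passes only in rows, so rows that do not move let the fingers close. It gives the time, the measured TCP pose, the force, the opening and the grip force at its end, in the units of the state.
- robot.get_obs(): the state, without advancing time (a new reading comes with each control period).
- vision.snapshot(name): name is "scene" or "top" or "wrist"; returns a dict with "color" (480x640x3 uint8, red, green, blue), "z_map" (480x640 float32, m along the optical axis (not along the pixel's ray), 0 where there is no reading), "fx", "fy", "cx", "cy" (pixels), "R" (3x3) and "t" (3): a world point X has camera coordinates R X + t. Camera axes: x right, y down, z forward; pixel columns grow to the right and rows downward; lengths in m; the calibration is good to about 2 mm. A picture is of the moment at which its call begins.
- robot.close_job(): hands the job in; it is judged then, once.
The state is a dict: "time": time; "joint_positions": joint angles; "qvel": joint speeds; "joint_torque": joint torques, N m; "tool_pos": TCP position; "ee_rot": TCP orientation; "wrist_force": force on the tool from outside, world axes, zero at the start; "wrist_torque": the same for the moment, N m; "width": finger opening in m; "finger_force": force on a finger pad.
Only numpy, scipy, OpenCV 4.12 (cv2) and the standard library are available. Lean on these libraries where they do the work, as an engineer would, in place of code of your own. Each camera call takes 0.05 s, during which the arm holds its last target. There are 200 camera calls.

## Working session

There is one attempt and no reset: what is moved stays moved. The work goes in short steps, Python scripts to look and compute and a shell command to move; the robot and the scene stay as the last step left them, time stands still between calls to the robot, and variables do not carry over. Pictures are saved under pics/ and viewed, at most 10 in all, crops included, and the job is handed in when it is done.

```bash
ls; mkdir -p pics
cat > h.py <<'E'
import numpy as np, cv2
from bench import robot, vision
def snap(n,f):
    s=vision.snapshot(n); np.savez('pics/'+f+'.npz',**s)
    cv2.imwrite('pics/'+f+'.png',s['color'][:,:,::-1]); return s
def load(f): return np.load('pics/'+f+'.npz')
def pt(s,u,v,k=2):
    d=s['z_map'][v-k:v+k+1,u-k:u+k+1]; d=np.median(d[d>0])
    c=np.array([(u-s['cx'])/s['fx']*d,(v-s['cy'])/s['fy']*d,d]); return s['R'].T@(c-s['t'])
def pz(s,u,v,z):
    r=s['R'].T@np.array([(u-s['cx'])/s['fx'],(v-s['cy'])/s['fy'],1]); o=-s['R'].T@s['t']
    return o+r*(z-o[2])/r[2]
def px(s,X):
    c=s['R']@np.array(X)+s['t']; return c[0]/c[2]*s['fx']+s['cx'],c[1]/c[2]*s['fy']+s['cy']
E
python3 - <<'E'
from h import *
np.set_printoptions(precision=4,suppress=True)
for n in('top','scene'):
    s=snap(n,n+'0')
print(robot.get_obs())
E
```

```text
pics
{'time': 0.1, 'joint_positions': array([ 1.1899,  0.0879,  1.3721, -0.    ,  1.6836, -0.1031]), 'qvel': array([-0.0007, -0.0014, -0.0043, -0.0001,  0.0027,  0.0001]), 'joint_torque': array([  0.003 , -34.1254, -30.3301,   0.0722,   0.0305,  -0.0001]), 'tool_pos': array([0.1507, 0.5285, 0.2044]), 'ee_rot': array([-3.1396, -0.0002,  2.8638]), 'wrist_force': array([-0.2054,  1.117 ,  0.2339]), 'wrist_torque': array([ 0.0076, -0.0194, -0.0702]), 'finger_force': 0.0, 'width': 0.09384352771001864}
```

View pics/top0.png

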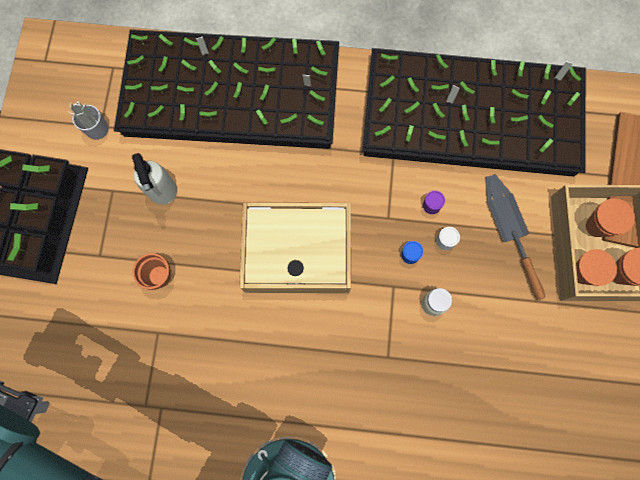

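View pics/scene0.png

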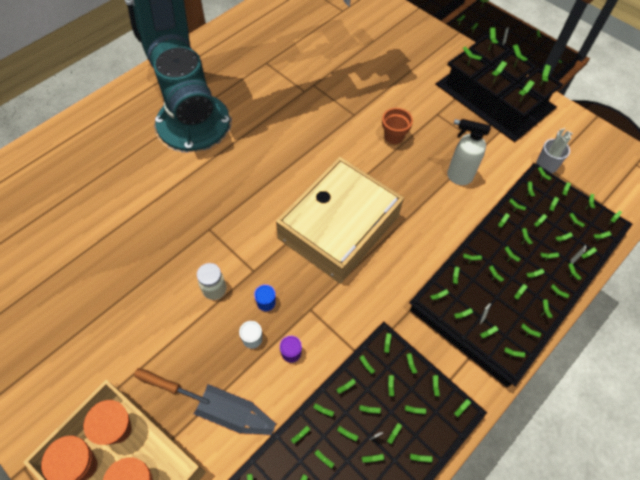

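Top view: the pine box spans (242–350, 203–291) with its pad at (295,268). Four things could be the tin: (448,237) plain silver, (439,300) the larger glass jar with a metal cap, (412,252) blue, and (434,202) purple. The plain silver one at (448,237) fits the description. I'll confirm it in an enlarged crop and measure.

Run:
```python
from h import *
np.set_printoptions(precision=4,suppress=True)
s=load('top0'); t=load('scene0')
a=cv2.resize(s['color'][180:320,390:480],None,fx=4,fy=4,interpolation=cv2.INTER_CUBIC)
b=cv2.resize(s['color'][190:300,230:360],None,fx=3,fy=3,interpolation=cv2.INTER_CUBIC)
c=np.zeros((560,800,3),np.uint8); c[:560,:360]=a; c[:330,400:790]=b
cv2.imwrite('pics/crop.png',c[:,:,::-1])
for n,u,v in [('tin',448,237),('jar',439,300),('blue',412,252),('purple',434,202),('pad',295,268),('lidc',290,235),('pot',152,270),('spray',160,185)]: print(n,pt(s,u,v))
for n,u,v in [('tin',251,329),('pad',323,197),('jar',209,270)]: print('scene',n,pt(t,u,v,1))
# clusters by height: tin circle
H,W=s['z_map'].shape; uu,vv=np.meshgrid(np.arange(W),np.arange(H)); d=s['z_map']
P=np.stack([(uu-s['cx'])/s['fx']*d,(vv-s['cy'])/s['fy']*d,d],-1)-s['t']; P=P@s['R']
for n,u,v,z,r in [('tin',448,237,.05,12),('jar',439,300,.085,14)]:
    m=(abs(uu-u)<r)&(abs(vv-v)<r)&(abs(P[...,2]-z)<.008); (c,rr)=cv2.minEnclosingCircle(P[m][:,:2].astype(np.float32)); print(n,c,rr,P[m].mean(0))
m=(uu>235)&(uu<356)&(vv>197)&(vv<297)&(abs(P[...,2]-.085)<.01)
r=cv2.minAreaRect(P[m][:,:2].astype(np.float32)); print('box',r,P[m].mean(0))
```

```text
tin [ 0.5942 -0.3137  0.0514]
jar [ 0.4386 -0.295   0.0868]
blue [ 0.55   -0.2323  0.0489]
purple [ 0.6774 -0.2762  0.0485]
pad [0.4774 0.0336 0.086 ]
lidc [0.5526 0.054  0.0856]
pot [0.4502 0.3809 0.0076]
spray [0.6322 0.362  0.1149]
scene tin [ 0.5965 -0.3084  0.0467]
scene pad [0.4815 0.036  0.0829]
scene jar [ 0.4378 -0.2877  0.0826]
tin (0.5971393585205078, -0.31316447257995605) 0.025612417608499527 [ 0.596  -0.3147  0.0498]
jar (0.44000479578971863, -0.2959494888782501) 0.027148213237524033 [ 0.4398 -0.2949  0.0862]
box ((0.5320318341255188, 0.0409185066819191), (0.2009807527065277, 0.24977873265743256), 5.590737342834473) [0.5298 0.0403 0.0855]
```

View pics/crop.png

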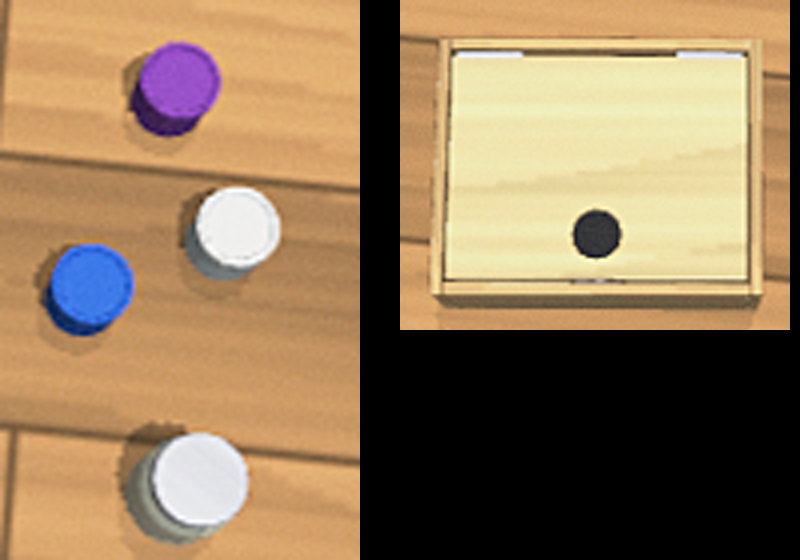

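The crop confirms the plain aluminium tin at top pixel (449,237), position (0.597,-0.314), top at 0.05. The box is centred at (0.532,0.041) with yaw 5.6°, and its pad is at about (0.478,0.035,0.086). Heights and sizes match those given, so I'll move above the pad with the fingers closed.

```bash
python3 -m crank '[[1,[0,0,0],[0,0,-8]],[1,[0,0,0],[0,0,-8]],[1,[0,0,0],[0,0,-5.5]],[1,[-0.0231,-0.0436,0.0058],[0,0,0]],[1,[-0.0231,-0.0436,0.0058],[0,0,0]],[1,[-0.0231,-0.0436,0.0058],[0,0,0]],[1,[-0.0231,-0.0436,0.0058],[0,0,0]],[1,[-0.0231,-0.0436,0.0058],[0,0,0]]]'
python3 -m crank '[[1,[-0.0231,-0.0436,0.0058],[0,0,0]],[1,[-0.0231,-0.0436,0.0058],[0,0,0]],[1,[-0.0231,-0.0436,0.0058],[0,0,0]],[1,[-0.0231,-0.0436,0.0058],[0,0,0]],[1,[-0.0231,-0.0436,0.0058],[0,0,0]],[1,[-0.0231,-0.0436,0.0058],[0,0,0]],[1,[-0.0231,-0.0436,0.0058],[0,0,0]],[1,[0,0,0],[0,0,0]]]'
cat > g.py <<'E'
# world target -> shift in tool axes; or state print
import sys; from h import *
from scipy.spatial.transform import Rotation as Ro
np.set_printoptions(precision=4,suppress=True)
o=robot.get_obs(); R=Ro.from_euler('xyz',o['ee_rot']).as_matrix()
print('t',o['time'],'pos',o['tool_pos'],'rot',o['ee_rot'],'F',o['wrist_force'],'w',o['width'],'q6',o['joint_positions'][5])
if len(sys.argv)>3: print('shift',R.T@(np.array(sys.argv[1:4],float)-o['tool_pos']))
E
cat > chk.py <<'E'
import sys; from bench import robot
o=robot.get_obs(); print(o['tool_pos'][2],o['wrist_force']); sys.exit(abs(o['wrist_force'][2]-float(sys.argv[1]))>float(sys.argv[2]))
E
python3 g.py 0.478 0.035 0.1
```

```text
time: 0.9
tool_pos: [0.2874, 0.3214, 0.1758]
ee_rot: [-3.141, -0.0, -3.043]
wrist_force: [0.3, 0.5, 0.1]
width: 0.0331
finger_force: 0.0
time: 1.7
tool_pos: [0.4789, 0.0305, 0.134]
ee_rot: [-3.14, -0.003, -3.051]
wrist_force: [0.1, -0.1, -0.4]
width: 0.0003
finger_force: 0.0
t 1.7 pos [0.4789 0.0305 0.134 ] rot [-3.14   -0.0025 -3.0514] F [ 0.1448 -0.0503 -0.4326] w 0.00033288395758223396 q6 -1.7142147986099712
shift [0.0004 0.0046 0.034 ]
```

```bash
python3 -m crank '[[1,[0,0.0045,0.02],[0,0,0]],[1,[0,0,0.016],[0,0,0]],[1,[0,0,0.004],[0,0,0]],[1,[0,0,0],[0,0,0]]]' | sed -n '2p;4p'
for i in 1; do python3 chk.py 0 5 && python3 -m crank '[[1,[0,0,0.003],[0,0,0]],[1,[0,0,0.003],[0,0,0]],[1,[0,0,0.001],[0,0,0]],[1,[0,0,0],[0,0,0]]]' >/dev/null; python3 chk.py 0 6 && python3 -m crank '[[1,[0,0,0.0015],[0,0,0]],[1,[0,0,0],[0,0,0]]]' >/dev/null; python3 chk.py 0 6; done
```

```text
tool_pos: [0.4762, 0.0404, 0.0951]
wrist_force: [0.2, 0.4, -0.4]
0.09512652533839841 [ 0.18866589  0.35910426 -0.43408721]
0.09512652533839841 [ 0.18866589  0.35910426 -0.43408721]
0.09512652533839841 [ 0.18866589  0.35910426 -0.43408721]False
False
False
```

```bash
sed -i 's/sys.exit(\(.*\))$/sys.exit(int(\1))/' chk.py
python3 -m crank '[[1,[0,-0.004,0.003],[0,0,0]],[1,[0,0,0.003],[0,0,0]],[1,[0,0,0.001],[0,0,0]],[1,[0,0,0],[0,0,0]]]' >/dev/null; python3 chk.py 0 6 && python3 -m crank '[[1,[0,0,0.0015],[0,0,0]],[1,[0,0,0],[0,0,0]]]' >/dev/null; python3 chk.py 0 6 && python3 -m crank '[[1,[0,0,0.0015],[0,0,0]],[1,[0,0,0],[0,0,0]]]' >/dev/null; python3 chk.py 0 6;python3 g.py .478 .035 .085
```

```text
0.08906452420650607 [0.67281736 0.66711664 0.56752529]
0.08730921931263479 [-0.45259872  0.18500886 -0.16014934]
0.08566133808878934 [ 0.00701099 -0.80036375 -0.20070986]
t 2.9 pos [0.4775 0.0357 0.0857] rot [ 3.1415 -0.0003 -3.0441] F [ 0.007  -0.8004 -0.2007] w 0.0008428748978151991 q6 -1.7121855919607587
shift [-0.0005 -0.0007  0.0007]
```

```bash
python3 -m crank '[[1,[0,0,0.001],[0,0,0]],[1,[0,0,0],[0,0,0]]]' >/dev/null; python3 chk.py 0 5.5 && python3 -m crank '[[1,[0,0,0.001],[0,0,0]],[1,[0,0,0],[0,0,0]]]' >/dev/null && python3 chk.py 0 5.5 && python3 -m crank '[[1,[0,0,0.001],[0,0,0]],[1,[0,0,0],[0,0,0]]]' >/dev/null && python3 chk.py 0 5.5 && python3 -m crank '[[1,[0,0,0.001],[0,0,0]],[1,[0,0,0],[0,0,0]]]' >/dev/null && python3 chk.py 0 5.5 && python3 -m crank '[[1,[0,0,0.001],[0,0,0]],[1,[0,0,0],[0,0,0]]]' >/dev/null && python3 chk.py 0 5.5
```

```text
0.08481189661704043 [-0.52036264 -0.02968004 -1.10854417]
0.08411386819260974 [-0.45045936  0.30985926  2.6302956 ]
0.08297044583603702 [-0.81530915 -0.33769709  2.12873041]
0.08179192092504901 [-0.46026038  0.02178458  1.86701974]
0.08074013795238705 [-0.75405689 -0.01152828  1.4914638 ]
```

```bash
python3 -m crank '[[1,[0,0,0.001],[0,0,0]],[1,[0,0,0],[0,0,0]]]' >/dev/null; python3 chk.py 0 5 && python3 -m crank '[[1,[0,0,0.0007],[0,0,0]],[1,[0,0,0],[0,0,0]]]' >/dev/null && python3 chk.py 0 5 && python3 -m crank '[[1,[0,0,0.0007],[0,0,0]],[1,[0,0,0],[0,0,0]]]' >/dev/null && python3 chk.py 0 5 && python3 -m crank '[[1,[0,0,0.0007],[0,0,0]],[1,[0,0,0],[0,0,0]]]' >/dev/null && python3 chk.py 0 5 && python3 -m crank '[[1,[0,0,0.0007],[0,0,0]],[1,[0,0,0],[0,0,0]]]' >/dev/null && python3 chk.py 0 5 &&  python3 -m crank '[[1,[0,0,0.0007],[0,0,0]],[1,[0,0,0],[0,0,0]]]' >/dev/null && python3 chk.py 0 5 && python3 -m crank '[[1,[0,0,0.0007],[0,0,0]],[1,[0,0,0],[0,0,0]]]' >/dev/null && python3 chk.py 0 5
```

```text
0.0798092015473722 [-0.70419364 -0.35560839  3.46601045]
0.07910945202447381 [-0.68468866 -0.81644528  1.56520036]
0.07845068395284796 [-0.44699288  0.11727186  2.93048546]
0.07781761277148384 [-0.47390335 -0.83681942  2.44674088]
0.07750543717143812 [-2.18758797 -0.64416792  4.05076466]
0.07721436858240491 [-2.0261404   0.42656281  6.56275238]
```

The stop is felt at z≈0.0775, about 7 mm deep. I'll release and back away towards the robot.

```bash
python3 -m crank '[[1,[0,0,-0.004],[0,0,0]],[1,[0,0,-0.006],[0,0,0]],[1,[0.01,0,-0.02],[0,0,0]],[1,[0.03,0,-0.03],[0,0,0]],[0.3,[0.03,-0.03,-0.02],[0,0,0]],[0.3,[0,-0.045,-0.02],[0,0,0]],[0.3,[0,-0.045,0],[0,0,0]],[0.3,[0,-0.045,0],[0,0,0]]]'
python3 - <<'E'
from h import *
s=snap('scene','s1')
E
python3 g.py 0.597 -0.314 0.11
```

```text
time: 5.9
tool_pos: [0.4241, -0.1369, 0.1774]
ee_rot: [-3.141, 0.002, -3.044]
wrist_force: [0.3, 0.4, -0.0]
width: 0.0288
finger_force: 0.0
t 5.95 pos [ 0.424  -0.1434  0.1764] rot [-3.1352 -0.0002 -3.05  ] F [ 0.6477 -4.3873  0.1286] w 0.03303377637807515 q6 -2.11133035821763
shift [-0.1567 -0.1853  0.0676]
```

View pics/s1.png

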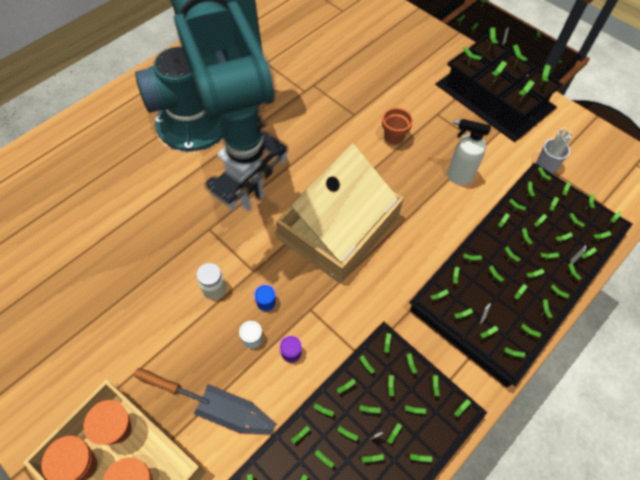

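The lid is springing up, with the pad now at (333,184). Next I'll go above the tin.

```bash
python3 -m crank '[[0.3,[-0.031,-0.037,0.01],[0,0,0]],[0.3,[-0.031,-0.037,0.01],[0,0,0]],[0.3,[-0.031,-0.037,0.01],[0,0,0]],[0.3,[-0.031,-0.036,0.01],[0,0,0]],[0.3,[-0.031,-0.036,0.01],[0,0,0]],[0.3,[0,0,0],[0,0,0]],[0.3,[0,0,0],[0,0,0]]]'
python3 - <<'E'
from h import *
s=snap('wrist','w1'); print(px(s,[.597,-.314,.05]))
E
python3 g.py 0.597 -0.314 0.012
```

```text
time: 6.65
tool_pos: [0.5954, -0.3022, 0.1229]
ee_rot: [3.138, -0.005, -3.045]
wrist_force: [0.5, -0.1, -0.2]
width: 0.0656
finger_force: 0.0
(np.float64(302.6133942845565), np.float64(254.9590287689014))
t 6.7 pos [ 0.5956 -0.3018  0.1252] rot [ 3.1397 -0.0019 -3.0441] F [-0.7777  0.5945 -0.1761] w 0.06564088702898127 q6 -2.2222532050839687
shift [-0.0004 -0.0125  0.1132]
```

View pics/w1.png

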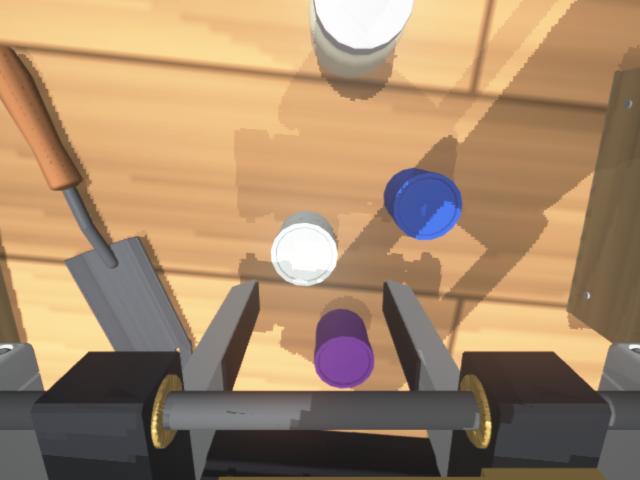

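The wrist view shows the plain tin at (304,254), matching the predicted (303,255), with the blue and purple ones clear of it. Now I'll descend, grasp and lift a little.

```bash
python3 -m crank '[[0.3,[0,-0.0125,0.02],[0,0,0]],[0.3,[0,0,0.035],[0,0,0]],[0.3,[0,0,0.03],[0,0,0]],[0.3,[0,0,0.018],[0,0,0]],[0.3,[0,0,0.007],[0,0,0]],[0.3,[0,0,0],[0,0,0]]]'; python3 -m crank '[[1,[0,0,0],[0,0,0]],[1,[0,0,0],[0,0,0]],[1,[0,0,0],[0,0,0]],[1,[0,0,0],[0,0,0]]]';python3 g.py
```

```text
time: 7.3
tool_pos: [0.5968, -0.3138, 0.0173]
ee_rot: [-3.142, 0.0, -3.043]
wrist_force: [-0.9, -0.3, -0.6]
width: 0.0655
finger_force: 0.0
time: 7.7
tool_pos: [0.5983, -0.3151, 0.0186]
ee_rot: [-3.14, 0.003, -3.044]
wrist_force: [-0.4, 1.4, 5.8]
width: 0.0475
finger_force: 30.0
t 7.7 pos [ 0.5983 -0.3151  0.0186] rot [-3.1403  0.0026 -3.044 ] F [-0.4455  1.355   5.7953] w 0.047484005119219685 q6 -2.237333651524771
```

```bash
python3 -m crank '[[1,[0,0,-0.01],[0,0,0]],[1,[0,0,-0.03],[0,0,0]],[1,[0,0,-0.045],[0,0,0]],[1,[0,0,-0.045],[0,0,0]],[1,[0.0088,0.02,-0.01],[0,0,0]],[1,[0.0088,0.035,0],[0,0,0]],[1,[0.0088,0.042,0],[0,0,0]],[1,[0.0088,0.042,0],[0,0,0]]]'; python3 -m crank '[[1,[0.0088,0.042,0],[0,0,0]],[1,[0.0088,0.042,0],[0,0,0]],[1,[0.0088,0.04,0],[0,0,0]],[1,[0,0.025,0],[0,0,0]],[1,[0,0.01,0],[0,0,0]],[1,[0,0,0],[0,0,0]],[1,[0,0,0],[0,0,0]]]';python3 g.py .5082 -.0237 .0235
python3 - <<'E'
from h import *
s=snap('scene','s2'); snap('top','t2'); a=load('s2')['color'][120:300,180:420]; b=load('t2')['color'][180:310,220:400]
c=np.zeros((600,800,3),np.uint8); c[:300,:400]=cv2.resize(a,(400,300)); c[:289,400:]=cv2.resize(b,(400,289)); w=snap('wrist','w2')['color']; c[300:,:400]=cv2.resize(w,(400,300)); cv2.imwrite('pics/c2.png',c[:,:,::-1])
E
```

```text
time: 8.5
tool_pos: [0.5479, -0.179, 0.1564]
ee_rot: [3.141, -0.0, -3.045]
wrist_force: [0.2, 0.1, -1.4]
width: 0.0474
finger_force: 30.0
time: 9.2
tool_pos: [0.5073, -0.0252, 0.1564]
ee_rot: [-3.141, -0.0, -3.045]
wrist_force: [0.5, 0.1, -1.1]
width: 0.0475
finger_force: 30.0
t 9.2 pos [ 0.5073 -0.0252  0.1564] rot [-3.1407 -0.     -3.0447] F [ 0.4631  0.1188 -1.1076] w 0.04750015865602168 q6 -1.8284875755771934
shift [-0.0011  0.0016  0.1329]
```

View pics/c2.png

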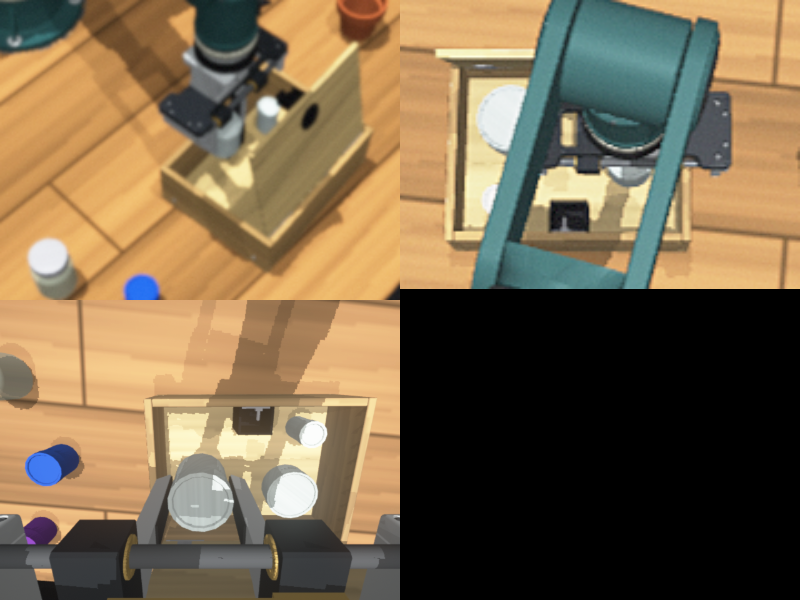

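Lid fully open. The tin hangs over the empty half (wrist view (200,495)), clear of the latch housing (253,418) and the other two tins. Lowering it in.

```bash
python3 -m crank '[[1,[0,0.0015,0.03],[0,0,0]],[1,[0,0,0.035],[0,0,0]],[1,[0,0,0.03],[0,0,0]],[1,[0,0,0.018],[0,0,0]],[1,[0,0,0.01],[0,0,0]],[1,[0,0,0.003],[0,0,0]],[1,[0,0,0],[0,0,0]]]'|grep -E 'pos|force';  python3 -m crank '[[1,[0,0,0.002],[0,0,0]],[1,[0,0,0],[0,0,0]]]'>/dev/null;python3 chk.py -1 3 && python3 -m crank '[[1,[0,0,0.001],[0,0,0]],[1,[0,0,0.001],[0,0,0]],[1,[0,0,0],[0,0,0]]]'>/dev/null; python3 chk.py -1 3 && python3 -m crank '[[1,[0,0,0.001],[0,0,0]],[1,[0,0,0.001],[0,0,0]],[1,[0,0,0],[0,0,0]]]'>/dev/null; python3 chk.py -1 3
```

```text
tool_pos: [0.5072, -0.0232, 0.0307]
wrist_force: [0.5, -0.2, -0.9]
finger_force: 30.0
0.02943065854559344 [-0.10497388  0.22058685 -1.03169757]
0.026429334696641552 [ 0.02663542  0.44706305 -1.60469274]
0.02461827274260992 [0.29963376 0.14443108 1.60407016]
```

```bash
python3 -m crank '[[1,[0,0,0.0005],[0,0,0]],[0.35,[0,0,0],[0,0,0]],[0.35,[0,0,0],[0,0,0]],[0.35,[0,0,0],[0,0,0]],[0.35,[0,0,-0.01],[0,0,0]],[0.35,[0,0,-0.035],[0,0,0]],[0.35,[0,0,-0.045],[0,0,0]],[0.35,[0,0,-0.045],[0,0,0]]]';python3 -m crank '[[1,[0.02,0,-0.045],[0,0,0]],[1,[0.02,0,-0.045],[0,0,0]],[1,[0.0,0,-0.04],[0,0,0]]]'
python3 - <<'E'
from h import *
t=snap('top','t3');w=snap('wrist','w3')
c=np.zeros((330,800,3),np.uint8); c[:300,:400]=cv2.resize(w['color'],(400,300)); c[:289,400:]=cv2.resize(t['color'][180:310,220:400],(400,289)); cv2.imwrite('pics/c3.png',c[:,:,::-1])
E
python3 g.py
```

```text
time: 11.65
tool_pos: [0.5063, -0.0227, 0.1605]
ee_rot: [3.141, -0.001, -3.044]
wrist_force: [1.6, -0.2, -0.5]
width: 0.061
finger_force: 0.0
time: 11.95
tool_pos: [0.4655, -0.0267, 0.2929]
ee_rot: [-3.14, 0.003, -3.045]
wrist_force: [0.7, -0.6, 0.8]
width: 0.0408
finger_force: 0.0
t 12.05 pos [ 0.4689 -0.0271  0.2972] rot [-3.1376  0.0144 -3.0444] F [ 1.7149 -0.2108  0.1152] w 0.032651451809231624 q6 -1.8465782174842216
```

View pics/c3.png

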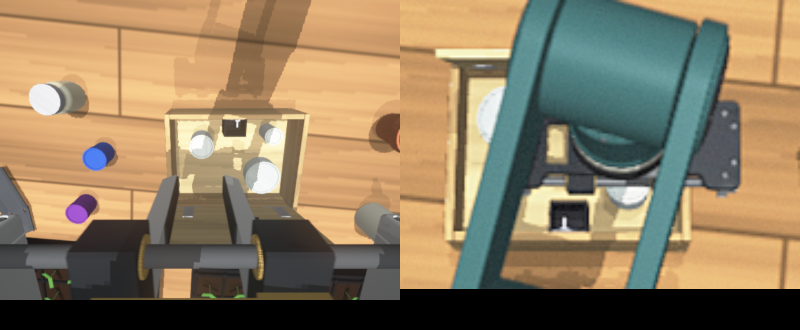

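The tin stands upright in the empty half (wrist view (202,145)), and the box tins are unmoved. Next I'll reach over behind the lid and work out the closing arc.

```bash
python3 -m crank '[[1,[0,0,0],[0,0,0]],[1,[-0.02,0.0123,-0.005],[0,0,0]],[1,[-0.035,0.0123,0],[0,0,0]],[1,[-0.04,0.0123,0],[0,0,0]],[1,[-0.04,0.0123,0],[0,0,0]],[1,[-0.03,0.0123,0],[0,0,0]],[1,[0,0,0],[0,0,0]],[1,[0,0,0],[0,0,0]]]'
cat > b.py <<'E'
from h import *
np.set_printoptions(precision=4,suppress=True)
o=robot.get_obs(); p=o['tool_pos']; a=np.radians(5.6); d=p[:2]-[.532,.0409]
u=d@[np.cos(a),np.sin(a)]; v=d@[-np.sin(a),np.cos(a)]
print('t',round(o['time'],2),'u,v,z',np.array([u,v,p[2]]),'F',o['wrist_force'],'w',o['width'])
E
python3 b.py
python3 - <<'E'
import numpy as np
r=.14
th=np.array([1.35,1.3,1.25,1.2,1.15,1.1,1.05,1,.95,.9,.85,.8,.75,.7,.65,.6,.55,.5,.45,.4,.35,.3,.25,.2,.16,.12,.09,.06,.04,.02,0])
u=.086-r*np.cos(th)+.004*np.sin(th)+.008; z=.081+r*np.sin(th)+.004*np.cos(th)
for i in range(len(th)): print(th[i],u[i].round(4),z[i].round(4), [] if i==0 else [(u[i-1]-u[i]).round(4),(z[i-1]-z[i]).round(4)])
E
```

```text
time: 12.85
tool_pos: [0.6248, 0.0509, 0.2905]
ee_rot: [3.141, -0.006, -3.043]
wrist_force: [-0.2, 0.2, -0.5]
width: 0.0007
finger_force: 0.0
t 12.85 u,v,z [0.0933 0.0009 0.2905] F [-0.1682  0.1859 -0.4808] w 0.0007484621008553938
1.35 0.0672 0.2185 []
1.3 0.0604 0.217 [np.float64(0.0068), np.float64(0.0015)]
1.25 0.0537 0.2151 [np.float64(0.0068), np.float64(0.0018)]
1.2 0.047 0.2129 [np.float64(0.0067), np.float64(0.0022)]
1.15 0.0405 0.2104 [np.float64(0.0065), np.float64(0.0025)]
1.1 0.0341 0.2076 [np.float64(0.0064), np.float64(0.0028)]
1.05 0.0278 0.2044 [np.float64(0.0063), np.float64(0.0032)]
1.0 0.0217 0.201 [np.float64(0.0061), np.float64(0.0035)]
0.95 0.0158 0.1972 [np.float64(0.0059), np.float64(0.0038)]
0.9 0.0101 0.1932 [np.float64(0.0057), np.float64(0.0041)]
0.85 0.0046 0.1888 [np.float64(0.0055), np.float64(0.0043)]
0.8 -0.0007 0.1842 [np.float64(0.0053), np.float64(0.0046)]
0.75 -0.0057 0.1794 [np.float64(0.005), np.float64(0.0049)]
0.7 -0.0105 0.1742 [np.float64(0.0048), np.float64(0.0051)]
0.65 -0.015 0.1689 [np.float64(0.0045), np.float64(0.0053)]
0.6 -0.0193 0.1
[... 250 characters left out ...]
oat64(0.0031), np.float64(0.0063)]
0.35 -0.0361 0.1328 [np.float64(0.0027), np.float64(0.0064)]
0.3 -0.0386 0.1262 [np.float64(0.0024), np.float64(0.0066)]
0.25 -0.0407 0.1195 [np.float64(0.0021), np.float64(0.0067)]
0.2 -0.0424 0.1127 [np.float64(0.0018), np.float64(0.0068)]
0.16 -0.0436 0.1073 [np.float64(0.0012), np.float64(0.0055)]
0.12 -0.0445 0.1017 [np.float64(0.0009), np.float64(0.0055)]
0.09 -0.0451 0.0976 [np.float64(0.0006), np.float64(0.0042)]
0.06 -0.0455 0.0934 [np.float64(0.0004), np.float64(0.0042)]
0.04 -0.0457 0.0906 [np.float64(0.0002), np.float64(0.0028)]
0.02 -0.0459 0.0878 [np.float64(0.0002), np.float64(0.0028)]
0.0 -0.046 0.085 [np.float64(0.0001), np.float64(0.0028)]
```

```bash
python3 -m crank '[[1,[0,0,0.025],[0,0,0]],[1,[0,0,0.03],[0,0,0]],[1,[0,0,0.016],[0,0,0]],[1,[0,0,0],[0,0,0]]]'>/dev/null; python3 b.py
python3 -m crank '[[1,[0.01,0,0],[0,0,0]],[1,[0.007,0,0],[0,0,0]],[1,[0.005,0,0],[0,0,0]],[1,[0.005,0,0],[0,0,0]],[1,[0,0,0],[0,0,0]]]'>/dev/null; python3 b.py
```

```text
t 13.25 u,v,z [0.0908 0.0002 0.2194] F [-0.0105 -0.4317 -0.3756] w 0.001002554665684449
t 13.75 u,v,z [0.0666 0.0006 0.2242] F [1.0107 0.0799 1.5787] w 0.0007727836569509098
```

```bash
python3 -m crank '[[1,[0.007,0,0.002],[0,0,0]],[1,[0.007,0,0.002],[0,0,0]],[1,[0.007,0,0.002],[0,0,0]],[1,[0.0065,0,0.0025],[0,0,0]]]'>/dev/null; python3 b.py; python3 chk.py 0 7 && python3 -m crank '[[1,[0.0065,0,0.003],[0,0,0]],[1,[0.0065,0,0.003],[0,0,0]],[1,[0.006,0,0.0035],[0,0,0]],[1,[0.006,0,0.004],[0,0,0]]]'>/dev/null; python3 b.py
```

```text
t 14.15 u,v,z [0.0386 0.0005 0.2141] F [ 1.623  -1.1626  0.7957] w 0.0005750673355620432
0.2140946282009301 [ 1.6229579  -1.16260973  0.79569564]
t 14.55 u,v,z [0.0138 0.0005 0.2005] F [ 0.863   0.7608 -0.276 ] w 0.0002549068453749651
```

```bash
python3 -m crank '[[1,[0.0055,0,0.0045],[0,0,0]],[1,[0.0055,0,0.0045],[0,0,0]],[1,[0.0052,0,0.005],[0,0,0]],[1,[0.005,0,0.005],[0,0,0]]]'>/dev/null; python3 b.py; python3 chk.py 0 7 && python3 -m crank '[[1,[0.0047,0,0.0053],[0,0,0]],[1,[0.0045,0,0.0055],[0,0,0]],[1,[0.0043,0,0.0056],[0,0,0]],[1,[0.004,0,0.0058],[0,0,0]]]'>/dev/null; python3 b.py
python3 - <<'E'
from h import *
s=snap('scene','s4'); cv2.imwrite('pics/c4.png',cv2.resize(s['color'][100:300,170:430,::-1],(650,500)))
E
```

```text
t 14.95 u,v,z [-0.0075  0.0006  0.1816] F [ 0.4127 -1.7798  1.2764] w 0.0005703519887392792
0.18162415560947348 [ 0.41270631 -1.77984784  1.27635802]
t 15.35 u,v,z [-0.0249  0.0006  0.1592] F [-0.2995 -0.6335  2.024 ] w 0.0003423214360221045
```

View pics/c4.png

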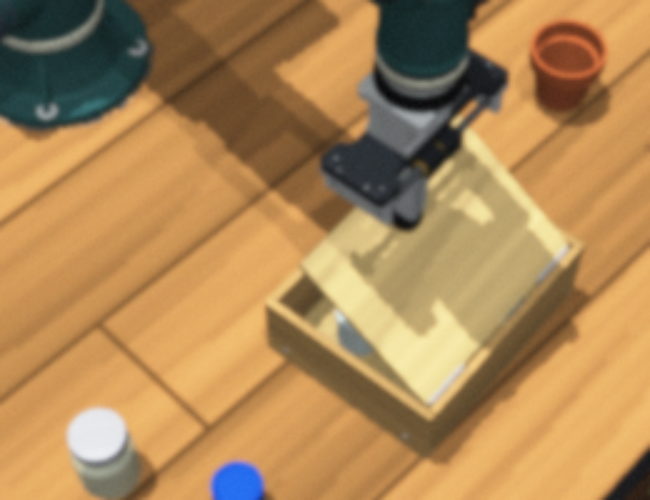

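The fingertips rest on the pad (408,218) and the lid is half closed, following the arc. Continuing slowly.

```bash
python3 -m crank '[[1,[0.004,0,0.006],[0,0,0]],[1,[0.0037,0,0.006],[0,0,0]],[1,[0.0035,0,0.006],[0,0,0]],[1,[0.003,0,0.006],[0,0,0]]]'>/dev/null; python3 b.py; python3 chk.py 0 7 && python3 -m crank '[[1,[0.003,0,0.006],[0,0,0]],[1,[0.0025,0,0.006],[0,0,0]],[1,[0.002,0,0.006],[0,0,0]],[1,[0.002,0,0.006],[0,0,0]]]'>/dev/null; python3 b.py;  python3 chk.py 0 7 && python3 -m crank '[[1,[0.0015,0,0.005],[0,0,0]],[1,[0.001,0,0.004],[0,0,0]],[1,[0,0,0],[0,0,0]]]'>/dev/null; python3 b.py
```

```text
t 15.8 u,v,z [-0.0385  0.0007  0.1352] F [2.226  0.6113 1.7257] w 0.0005397407820606582
0.13523055589873234 [2.22595596 0.61133414 1.7256789 ]
t 16.2 u,v,z [-0.0482  0.0006  0.1113] F [2.4338 0.0757 2.1575] w 0.00029730689509293716
0.11131256142462964 [2.43375679 0.07574173 2.15749999]
t 16.5 u,v,z [-0.0515  0.0007  0.1018] F [ 0.7879 -0.2224  1.6706] w 0.00026791563425360566
```

```bash
python3 -m crank '[[1,[0.0007,0,0.003],[0,0,0]],[1,[0.0005,0,0.003],[0,0,0]],[1,[0.0003,0,0.003],[0,0,0]],[1,[0,0,0.002],[0,0,0]],[1,[0,0,0.002],[0,0,0]],[1,[0,0,0],[0,0,0]]]'>/dev/null; python3 b.py; python3 chk.py 0 6 && python3 -m crank '[[1,[0,0,0.0015],[0,0,0]],[1,[0,0,0.0015],[0,0,0]],[1,[0,0,0.001],[0,0,0]],[1,[0,0,0],[0,0,0]]]'>/dev/null; python3 b.py;  python3 chk.py 0 6 && python3 -m crank '[[1,[0,0,0.001],[0,0,0]],[1,[0,0,0.001],[0,0,0]],[1,[0,0,0],[0,0,0]]]'>/dev/null; python3 b.py
```

```text
t 17.1 u,v,z [-0.0526  0.0007  0.0892] F [-0.9252  0.0279  2.2481] w 0.00028575352706309084
0.08917447198078922 [-0.92524409  0.02785654  2.24807096]
t 17.5 u,v,z [-0.0525  0.0006  0.0854] F [-1.2072 -0.6326  2.5428] w 0.0005765025629669301
0.08537107662874616 [-1.20719421 -0.63255636  2.54279207]
t 17.8 u,v,z [-0.0522  0.0006  0.0836] F [-1.2296 -0.0361  2.6285] w 0.00016192051929260574
```

```bash
python3 -m crank '[[1,[0,0,0.001],[0,0,0]],[1,[0,0,0.001],[0,0,0]],[1,[0,0,0.001],[0,0,0]],[1,[0,0,0],[0,0,0]]]'>/dev/null; python3 chk.py 0 5 && python3 -m crank '[[1,[0,0,0.001],[0,0,0]],[1,[0,0,0.0008],[0,0,0]],[1,[0,0,0],[0,0,0]]]'>/dev/null; python3 chk.py 0 5 && python3 -m crank '[[1,[0,0,0.0007],[0,0,0]],[1,[0,0,0],[0,0,0]]]'>/dev/null && python3 chk.py 0 5 && python3 -m crank '[[1,[0,0,0.0007],[0,0,0]],[1,[0,0,0],[0,0,0]]]' >/dev/null && python3 chk.py 0 5 && python3 -m crank '[[1,[0,0,0.0006],[0,0,0]],[1,[0,0,0],[0,0,0]]]' >/dev/null && python3 chk.py 0 5 &&  python3 -m crank '[[1,[0,0,0.0006],[0,0,0]],[1,[0,0,0],[0,0,0]]]' >/dev/null && python3 chk.py 0 5
```

```text
0.08057819326688141 [-0.9198601   0.09042895  2.06993265]
0.07881746477928847 [-0.5611383   0.41223266  2.92051971]
0.07814708909594414 [-1.21539599 -1.05103444  1.49195491]
0.0776129114268953 [-1.45237357 -0.13474373  3.22512858]
0.07723373326478232 [-1.99193065 -0.57726404  5.80880228]
```

The stop is felt again, so I'll let it rise slowly.

```bash
python3 -m crank '[[1,[0,0,-0.002],[0,0,0]],[1,[0,0,-0.002],[0,0,0]],[1,[0,0,-0.002],[0,0,0]],[1,[0,0,-0.002],[0,0,0]],[1,[0,0,-0.002],[0,0,0]],[1,[0,0,-0.003],[0,0,0]],[1,[0,0,0],[0,0,0]],[1,[0,0,0],[0,0,0]]]'; python3 -m crank '[[1,[0,0,-0.01],[0,0,0]],[1,[0,0,-0.03],[0,0,0]],[1,[0.03,0,-0.03],[0,0,0]],[1,[0.045,0,-0.02],[0,0,0]],[1,[0.045,0,-0.02],[0,0,0]],[1,[0.03,0,0],[0,0,0]],[1,[0,0,0],[0,0,0]],[1,[0,0,0],[0,0,0]]]';python3 - <<'E'
from h import *
s=snap('scene','s5'); t=snap('top','t5')
print([pt(s,*p,1).round(4) for p in((323,197),(340,215),(330,190))])
c=np.zeros((480,800,3),np.uint8); c[:300,:400]=cv2.resize(s['color'][100:400,140:540],(400,300)); c[:300,400:]=cv2.resize(t['color'][140:350,100:380][:, :],(400,300)); cv2.imwrite('pics/c5.png',c[:300,:,::-1])
for n,u,v in[('lid',330,240),('jar',439,300),('blue',412,252),('purple',434,202)]: print(n,pt(t,u,v).round(4))
E
```

```text
time: 19.9
tool_pos: [0.4801, 0.0365, 0.0899]
ee_rot: [3.141, 0.0, -3.044]
wrist_force: [-0.4, 0.3, -0.9]
width: 0.0003
finger_force: 0.0
time: 20.7
tool_pos: [0.331, 0.0218, 0.2006]
ee_rot: [-3.141, 0.003, -3.044]
wrist_force: [0.1, 0.4, 0.0]
width: 0.0005
finger_force: 0.0
[array([0.4818, 0.0358, 0.0834]), array([0.5464, 0.0277, 0.0828]), array([0.4788, 0.0636, 0.0819])]
lid [ 0.5506 -0.0386  0.0847]
jar [ 0.4386 -0.2949  0.087 ]
blue [ 0.5497 -0.2321  0.0501]
purple [ 0.6771 -0.276   0.0495]
```

View pics/c5.png

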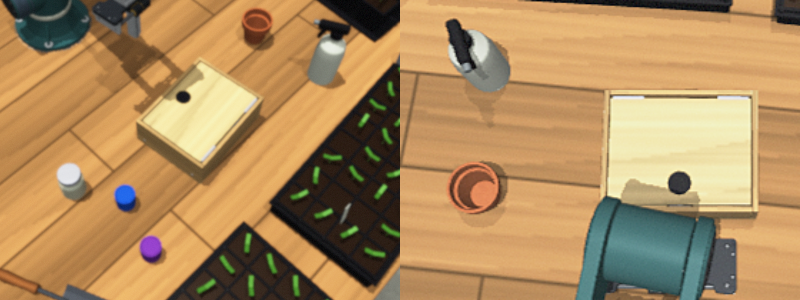

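The lid is latched flush (top at 0.083–0.085, pad at (183,97) in the scene crop), nothing else moved, and the arm is clear.

```bash
python3 -c "
from bench import robot; print(robot.close_job())"
```

```text
the job is handed in; nothing more can be done
None
```

The seed tin stands upright on the floor of the box, the lid is latched shut flush with the rim, and the job is handed in; the highest pad force I read was about 6.6 N, and the other objects I checked were where they started.

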